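# Dock the cap carrier with its notch to the lock

## Task

Pick up the black round cap carrier and set it down upright between the four pins of the grey metal fixture, turned so that the notch in its flange faces the tongue of the lock slide. Then push the slide by its black knob fully home into the notch, let go, and leave the things around undisturbed.

Things in the scene. Friction and masses are not known exactly. Their poses are not given: they have to be found in the camera images.
- carrier: Black plastic cap carrier, loose, about 0.12 kg, standing upright: round flange 64 mm across and 12 mm high; above it a round grip body 36 mm across up to 68 mm height; a black cap (24 mm, fixed) on top, 77 mm high overall. Origin: on its axis at the underside, z up. Its -x axis points to the single notch in the flange; a thin white upright line on the grip body is on the same side.
- notch (a point): Middle of the carrier's notch, 27 mm from the carrier's axis, 6 mm above its underside. The notch cuts through the full height of the flange, is 18 mm wide at the rim, narrows inwards to 9.6 mm and ends 22 mm from the axis. (Beside the carrier's start, nearer the robot and to the right, about x = 0.50, y = -0.40, stands the tall post of the blue print jig.)
- fixture: Docking fixture, fixed to the bench: 10 mm thick grey metal plate, 94 x 92 mm round the carrier's place, with a narrower tail 50 mm wide reaching to x = -103 mm. Origin: at bench height under the centre of the carrier's place, z up. The lock slide lies on the tail, on the -x side, and moves along +x towards the centre.
- seat (a point): Centre of the carrier's place on top of the fixture's plate, 10 mm above the bench. Four steel pins with tapered tips, 8 mm thick and 9 mm high above the plate, stand 37.5 mm from it at +45, -45, +120 and -120 degrees from the fixture's +x; the carrier's flange fits between them with 1.5 mm play and rests on the plate. A heap of caps about 0.1 m high lies to its left (+y).
- lock (a joint): Lock slide, in m: 0 fully out, 0.026 fully home (end stop). It stays where it is left, about 2 N of friction. If the notch does not face it, the flange rim stops it about 7 mm short of home; an error under about 8 degrees is turned straight by the tongue's round nose.
- lock_knob (a point): On the axis of the slide's upright black knob, 55 mm above the bench. The knob is a round post 14 mm across from 20 to 60 mm above the bench with a head 18 mm across from 60 to 70 mm. It stands 84 mm from the fixture's centre, on its -x side, with the lock at 0, and 58 mm from it at home. Its x axis is the push direction.
- tongue_tip (a point): Tip of the slide's tongue, which is 9 mm wide with a round nose and lies at flange height. It is 50.5 mm from the fixture's centre with the lock at 0 and 24.5 mm at home, where it stands inside the notch.
- hex_wrench: Bystander: L-shaped hex key lying flat, 47 x 76 x 5 mm; origin at the middle of its underside.
- ink_pot: Bystander: small pot with screw lid, 38 mm in diameter, 66 mm high; origin at the centre of its underside.
- masking_roll: Bystander: roll of tape lying flat, 70 mm in diameter, 25 mm high; origin at the centre of its underside.

How it is judged:
By the outcome, as a careful person would: the job done as asked, in the order asked, and still so for the second after the job is handed in, with the robot touching nothing.
It also fails if it takes over 51 s, if anything falls off the work surface, if the arm or the gripper's body presses on something with over 40 N, if the wrist force passes 120 N, or if a joint passes its speed limit or range.

## Robot

A 6-joint arm with a two-finger parallel gripper is mounted at the origin on a cart in front of the work surface, level with it; the furniture and walls round the work are solid. World frame = base frame: x ahead of the robot, y to its left, z up, the work surface at z = 0. Lengths are in m, angles in rad, forces in N, time in s.
With the tool pointing down it reaches from about 0.375 to 0.975 m from the base axis. Payload 3.8 kg.
Tool frame: the origin (TCP) lies between the finger pads; the fingertips stand 17 mm ahead of it and the grasp point (between the pads) lies 2 mm behind it; z points along the fingers, y is the line along which they close (so a half turn about z gives the same grasp; the last joint's range is limited). The gripper opens to 88 mm and grips with 3 to 60 N. Pads are 18 mm wide; open, the fingers measure 123 mm over their backs; the gripper's body (75 mm by 187 mm) begins 45 mm behind the grasp point.
Start: joints at [-1.365, 0.264, 1.604, -0, 1.274, -0.037], TCP at [0.162, -0.655, 0.256] pointing down, gripper open.
Joint ranges: [-2.63, 2.63], [-0.94, 2.18], [0.31, 2.57], [-1.31, 4.45], [0, 2.66], [-2.55, 2.55]. Speed limits (rad/s): [2.57, 2.57, 3.14, 3.14, 3.14, 3.14].

## Interface

Orientations are given as a unit quaternion [x, y, z, w].
In Python, from workcell import bot, fingers, ik, eyes, ticket gives the robot as it stands. Calls block until the motion is done:
- bot.move_pose(position, orientation): joint-space move of the TCP to a pose.
- bot.move_linear(position, frame=None, vel=0.15, guard=None): straight line of the TCP; frame=None keeps the orientation; vel is the mean speed in m/s. With guard (N) it stops when the force on the tool has changed by that much, and returns True; else False.
- bot.move_j(angles): joint-space move.
- fingers.release() and fingers.gripper_close(): open the fingers fully, or close them until they stop; the grip force is fixed at half the most.
- bot.dwell(seconds).
- ik(position, orientation): joint angles nearest the present ones, or None.
- bot.read_state(): the state.
- eyes.read_camera(name): name is "scene" or "side" or "wrist"; returns the picture (400x640x3 uint8, red, green, blue); there is no depth.
- eyes.calibration(name): a dict with "intrinsics" (3x3 intrinsics, pixels), "extrinsics" (4x4, takes a point from camera to world coordinates); the wrist camera has in their place "tool_from_camera" (4x4, takes a point from camera to tool coordinates, whose origin is the TCP and whose axes are the flange's). Camera axes: x right, y up, looking along -z (the intrinsics and any distortion apply to the point x, -y, -z); pixel columns grow to the right and rows downward; lengths in m; the calibration is good to about 2 mm. The wrist camera is an equidistant fisheye: a pixel r from the principal point sees the ray r / f radians off the axis. A picture is of the moment at which its call begins: read the wrist's pose just before it. calibration takes no time and is no camera call.
A pose or a line that the arm cannot do raises bot.PlanningError and nothing moves.
- ticket.sign_off(): hands the job in; it is judged then, once.
The state is a dict: "time_s": time; "joint_pos": joint angles; "qvel": joint speeds; "effort": joint torques, N m; "ee_pos": TCP position; "eef_rot": TCP orientation; "contact_force": force on the tool from outside, world axes, zero at the start; "moment": the same for the moment, N m; "finger_gap": finger opening in m; "grasp_force": force on a finger pad.
Only numpy, scipy, OpenCV 4.12 (cv2) and the standard library are available. Lean on these libraries where they do the work, as an engineer would, in place of code of your own. Each camera call takes 0.05 s, during which the arm holds its last target. There are 200 camera calls.

## Working session

There is one attempt and no reset: what is moved stays moved. The work goes in short steps, each a Python script; the robot and the scene stay as the last script left them, time stands still between calls to the robot, and variables do not carry over. Pictures are saved under pics/ and viewed, at most 10 in all, crops included, and the job is handed in when it is done.

```bash
ls; mkdir -p pics; python3 - <<'E'
from workcell import bot,eyes
import cv2,numpy as np
for n in ["scene","side","wrist"]:
    im=eyes.read_camera(n); cv2.imwrite(f"pics/{n}0.png",im[:,:,::-1]); c=eyes.calibration(n); print(n,{k:np.round(v,4).tolist() for k,v in c.items()})
s=bot.read_state(); print(s["time_s"],s["ee_pos"],s["eef_rot"],s["contact_force"])
E
```

```text
pics
scene {'intrinsics': [[503.2742, 0.0, 318.2099], [0.0, 503.2742, 200.4551], [0.0, 0.0, 1.0]], 'extrinsics': [[-0.6794, 0.4853, -0.5505, 0.1307], [-0.7337, -0.4344, 0.5226, 0.2315], [0.0145, 0.7589, 0.6511, 0.6749], [0.0, 0.0, 0.0, 1.0]]}
side {'intrinsics': [[434.7747, 0.0, 314.6573], [0.0, 434.7747, 204.1243], [0.0, 0.0, 1.0]], 'extrinsics': [[-0.9938, 0.0728, -0.0843, 0.5684], [-0.1113, -0.6641, 0.7393, 0.3637], [-0.0022, 0.7441, 0.6681, 0.6673], [0.0, 0.0, 0.0, 1.0]]}
wrist {'intrinsics': [[309.7069, 0.0, 320.722], [0.0, 309.7069, 199.3589], [0.0, 0.0, 1.0]], 'tool_from_camera': [[0.0002, 0.95, 0.3123, 0.0816], [1.0, -0.0001, -0.0003, -0.0012], [-0.0003, 0.3123, -0.95, -0.1284], [0.0, 0.0, 0.0, 1.0]]}
0.15 [ 0.16216998 -0.65470694  0.25470765] [ 9.92639992e-01  1.21099640e-01 -7.41030135e-05 -8.47871285e-04] [ 0.10824952 -0.32998953  0.1443498 ]
```

View pics/scene0.png

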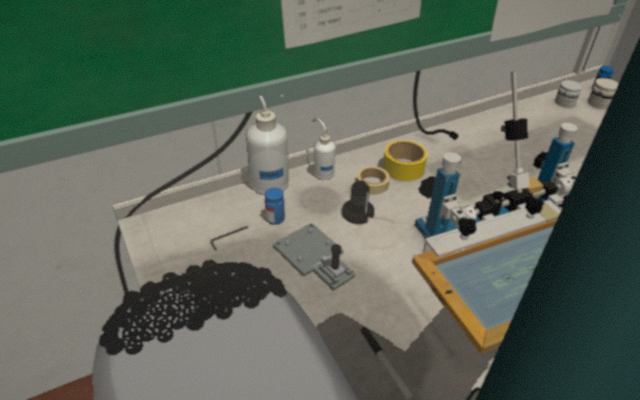

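View pics/side0.png

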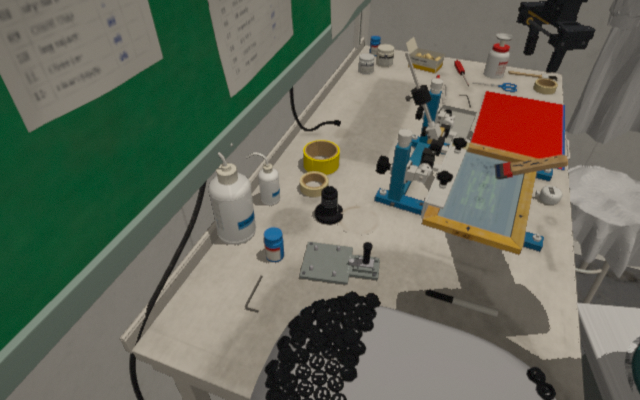

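The scene view shows the carrier at about (358,205), the fixture plate at (312,250) and the knob at (336,252). In the side view they are at (328,208), (328,262) and (367,250). The pot is at (274,245), the hex key at (254,295) and the cream tape roll at (314,184). I'll enlarge both.

```bash
python3 - <<'E'
import cv2,numpy as np
a=cv2.imread("pics/side0.png")[170:295,290:390]; b=cv2.imread("pics/scene0.png")[170:295,268:378-10]
cv2.imwrite("pics/crop0.png",np.hstack([cv2.resize(a,(400,500),interpolation=2),cv2.resize(b,(400,500),interpolation=2)]))
E
```

```text
(no output)
```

View pics/crop0.png

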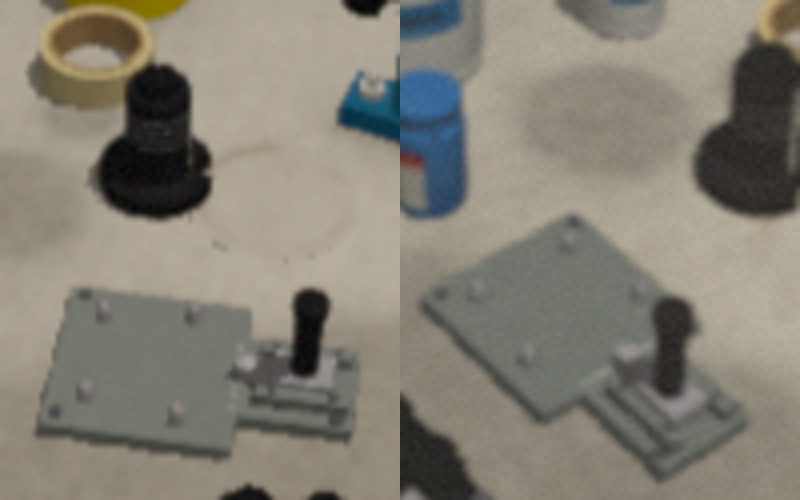

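```bash
cat > h.py <<'E'
import numpy as np, cv2
from workcell import bot, fingers, ik, eyes, ticket
from scipy.optimize import least_squares
from scipy.spatial.transform import Rotation as R
def proj(cam,P):
    c=eyes.calibration(cam); T=np.linalg.inv(c["extrinsics"]); p=np.atleast_2d(P)@T[:3,:3].T+T[:3,3]
    K=c["intrinsics"]; q=p*[1,-1,-1]; uv=q@K.T; return uv[:,:2]/uv[:,2:]
def ray(cam,uv,z):
    c=eyes.calibration(cam); E=c["extrinsics"]; d=np.linalg.inv(c["intrinsics"])@[uv[0],uv[1],1]; d=E[:3,:3]@(d*[1,-1,-1])
    return E[:3,3]+d*(z-E[2,3])/d[2]
def down(yaw): # tool x axis at yaw, pointing down
    return (R.from_euler('z',yaw)*R.from_euler('x',np.pi)).as_quat()
def rz(yaw): c,s=np.cos(yaw),np.sin(yaw); return np.array([[c,-s],[s,c]])
E
python3 - <<'E'
from h import *
L=lambda u,v:(290+u/4,170+v/4); S=lambda u,v:(268+(u-400)/4,170+v/4)
s=np.array([L(86,387),L(103,307),L(176,408),L(193,312)]); c=np.array([S(478,287),S(570,235),S(528,352),S(640,288)])
a=np.radians([45,-45,120,-120]); pins=.0375*np.c_[np.cos(a),np.sin(a)]
def W(p,z): return np.c_[pins@rz(p[2]).T+p[:2],np.full(4,z)]
for cams in (("side",s),),(("scene",c),),(("side",s),("scene",c)):
    r=least_squares(lambda p:np.r_[*[(proj(n,W(p,.015))-o).ravel() for n,o in cams]],[.5,-.1,0]); print(r.x,np.sqrt(np.mean(r.fun**2)))
for n,o,k,car,ct in (("side",L,(311,300),(155,180),(158,76)),("scene",S,(672,308),(755,168),(768,60))):
    print(n,"knob",ray(n,o(*k),.067),"flange",ray(n,o(*car),.010),"captop",ray(n,o(*ct),.074))
print("notch",ray("side",L(208,172),.009))
print("line",ray("side",L(190,155),.03))
for n,p in (("pot",(274,230)),("roll",(314,180)),("post",(406,138))): print(n,ray("side",p,{"pot":.066,"roll":.025,"post":.16}[n]))
E
```

```text
[ 0.60905412 -0.20172152 -0.05766813] 0.25449171689629607
[ 0.61222446 -0.20159447 -0.07398887] 0.3308852941070302
[ 0.61045529 -0.20134873 -0.06573161] 0.6228401807482318
side knob [ 0.53275334 -0.1976191   0.067     ] flange [ 0.6165488  -0.33134011  0.01      ] captop [ 0.61730686 -0.34397983  0.074     ]
scene knob [ 0.53690234 -0.19721678  0.067     ] flange [ 0.6162261  -0.33514804  0.01      ] captop [ 0.61882951 -0.34084881  0.074     ]
notch [ 0.58801076 -0.34202565  0.009     ]
line [ 0.59795517 -0.33191683  0.03      ]
pot [ 0.71441266 -0.21827217  0.066     ]
roll [ 0.66049546 -0.43136984  0.025     ]
post [ 0.46485477 -0.42509922  0.16      ]
```

```bash
python3 - <<'E'
from h import *
def tri(a,b): return least_squares(lambda P:np.r_[(proj("side",P)-a).ravel(),(proj("scene",P)-b).ravel()],[.5,-.4,.2])
for n,a,b in (("rodtop",(410,42),(513,72)),("posttop",(405,135),(453,158)),("heap",(357,305),(237,268))):
    r=tri(a,b); print(n,r.x,r.cost)
p,q=bot.read_state()["ee_pos"],bot.read_state()["eef_rot"]
bot.move_linear([p[0],p[1],.45],vel=.3)
bot.move_pose([.57,-.27,.42],down(1.22))
bot.move_linear([.60,-.30,.26],vel=.25)
s=bot.read_state(); im=eyes.read_camera("wrist"); cv2.imwrite("pics/w1.png",im[:,:,::-1]); np.savez("w1.npz",p=s["ee_pos"],q=s["eef_rot"])
print(s["time_s"],s["ee_pos"],s["joint_pos"])
E
```

```text
rodtop [ 0.471552   -0.52731644  0.30973764] 33.088826234883676
posttop [ 0.47199439 -0.39811812  0.18704382] 1.1731393441322326
heap [ 0.55041014 -0.01144964  0.1407288 ] 1.3645309725255557
3.7833 [ 0.60046112 -0.30062607  0.26150461] [-5.01302113e-01  2.52930271e-01  1.60691468e+00  8.39714733e-05
  1.27984904e+00 -1.49942643e-01]
```

View pics/w1.png

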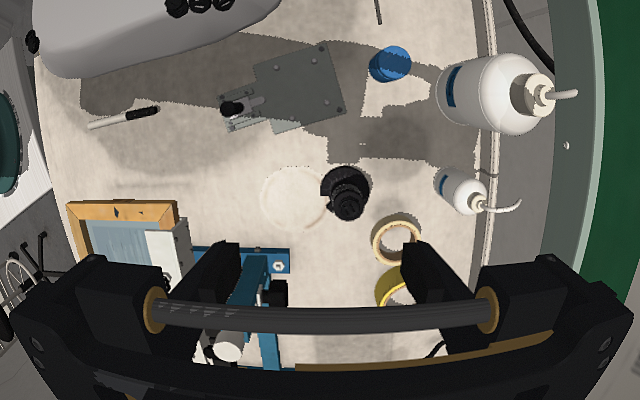

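The wrist view shows the carrier flange at about (345,190), the notch at about (325,190) on its left, the plate at (300,88) and the knob head at (230,108). I'll enlarge these.

```bash
python3 - <<'E'
import cv2,numpy as np
a=cv2.imread("pics/w1.png"); f=lambda x,y,w,h:cv2.resize(a[y:y+h,x:x+w],(w*4,h*4),interpolation=2)
cv2.imwrite("pics/crop1.png",cv2.convertScaleAbs(np.hstack([f(210,35,140,105),f(315,145,60,105)]),alpha=1.6,beta=15))
E
```

```text
(no output)
```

View pics/crop1.png

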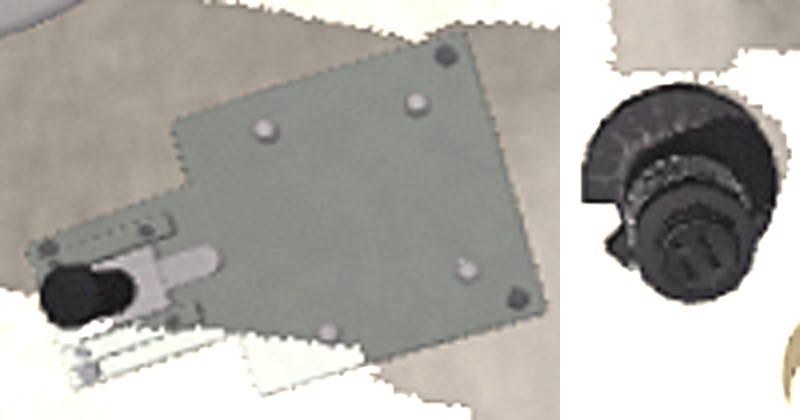

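```bash
cat >> h.py <<'E'
def wray(uv,z,p,q):
    c=eyes.calibration("wrist"); K=c["intrinsics"]; T=c["tool_from_camera"]
    d=(np.array(uv)-K[:2,2])/K[0,0]; th=np.hypot(*d); v=np.array([np.sin(th)*d[0]/th,-np.sin(th)*d[1]/th,-np.cos(th)])
    Q=R.from_quat(q).as_matrix(); o=Q@T[:3,3]+p; v=Q@T[:3,:3]@v
    return (o+v*(z-o[2])/v[2])
E
python3 - <<'E'
from h import *
w=np.load("w1.npz"); P,Q=w["p"],w["q"]
F=lambda u,v:(210+u/4,35+v/4); C=lambda u,v:(315+(u-560)/4,145+v/4)
m=np.array([wray(F(*x),.0185,P,Q)[:2] for x in ((416,103),(467,269),(266,129),(327,330))])
a=np.radians([45,-45,120,-120]); pins=.0375*np.c_[np.cos(a),np.sin(a)]
r=least_squares(lambda p:(pins@rz(p[2]).T+p[:2]-m).ravel(),[.6,-.2,0]); print(r.x,r.fun)
print("tongue",wray(F(219,258),.02,P,Q),"knob",wray(F(70,296),.07,P,Q), "pred", r.x[:2]-.0505*rz(r.x[2])[:,0], r.x[:2]-.084*rz(r.x[2])[:,0])
cap=wray(C(702,240),.077,P,Q); print("cap",cap)
arc=np.array([wray(C(*x),.012,P,Q)[:2] for x in ((583,185),(600,130),(640,96),(690,84),(740,105),(770,150))])
g=least_squares(lambda c:np.hypot(*(arc-c).T)-.032,[.61,-.34]); print("flange",g.x,g.fun)
for n,x in (("up",(583,202)),("lo",(607,244)),("in",(625,222))):
    t=wray(C(*x),.012,P,Q)[:2]; d=t-cap[:2]; print(n,t,np.hypot(*d),np.degrees(np.arctan2(*-d[::-1])), np.degrees(np.arctan2(*-(t-g.x)[::-1])),np.hypot(*(t-g.x)))
E
```

```text
[ 0.61042626 -0.19931978 -0.06759198] [ 5.10308247e-04  3.85925741e-04  8.70314066e-05 -3.81970747e-04
 -3.75724359e-04  6.42272821e-04 -2.21615297e-04 -6.46227815e-04]
tongue [ 0.56758045 -0.19762037  0.02      ] knob [ 0.53514599 -0.19473915  0.07      ] pred [ 0.56004157 -0.19590899] [ 0.52661807 -0.19364638]
cap [ 0.62118354 -0.33688131  0.077     ]
flange [ 0.61918858 -0.34046771] [-8.11434403e-04 -5.08226720e-04 -8.15066453e-05  9.57732837e-04
 -8.25358632e-05 -1.38335943e-03]
up [ 0.58792808 -0.33513084] 0.03330150369384148 -3.0130999643651375 -9.688273117375713 0.031712788917551187
lo [ 0.59031687 -0.35118133] 0.03401826115210529 24.857502600659135 20.358711244410696 0.03079540715321798
in [ 0.59829136 -0.3461171 ] 0.024685052626743233 21.971480690618982 15.127822808202282 0.021647383559060675
```

Both static cameras and the wrist agree within about 2 mm. The fixture is at (0.610, -0.200) with a yaw of -3.8°, and the carrier is at about (0.619, -0.340). The slide already stands about 8 mm in, which leaves the flange clear. I'll take a closer look at the notch before gripping.

```bash
python3 - <<'E'
from h import *
bot.move_linear([.618,-.375,.16],vel=.2)
s=bot.read_state(); im=eyes.read_camera("wrist"); np.savez("w2.npz",p=s["ee_pos"],q=s["eef_rot"]); cv2.imwrite("pics/w2.png",im[:,:,::-1])
u=np.array([320,170]) # crop
cv2.imwrite("pics/crop2.png",cv2.convertScaleAbs(cv2.resize(im[80:230,230:430,::-1],(800,600),interpolation=2),alpha=1.8,beta=20))
print(s["time_s"],s["ee_pos"])
E
```

```text
4.6167 [ 0.61853729 -0.37502674  0.16113917]
```

View pics/crop2.png

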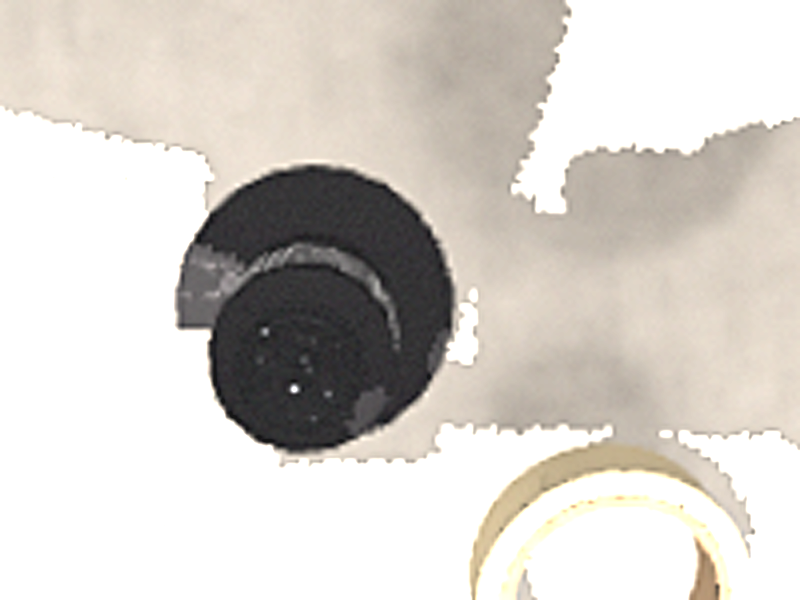

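```bash
python3 - <<'E'
from h import *
w=np.load("w2.npz"); P,Q=w["p"],w["q"]; C=lambda u,v:(230+u/4,80+v/4)
def fit(pts,z,r):
    a=np.array([wray(C(*x),z,P,Q)[:2] for x in pts]); g=least_squares(lambda c:np.hypot(*(a-c).T)-r,[.61,-.34]); print(g.x,np.round(g.fun*1e3,1)); return g.x
f=fit([(178,295),(205,217),(250,180),(316,164),(380,182),(430,227),(455,290)],.012,.032)
b=fit([(210,350),(215,392),(245,433),(303,453),(350,440),(230,300),(390,330)],.068,.018)
t=wray(C(178,327),.012,P,Q)[:2]
for c in (f,b,(f+b)/2): d=c-t; print(np.hypot(*d),np.degrees(np.arctan2(d[1],d[0]))+16.3)
E
```

```text
[ 0.61920918 -0.34097996] [-0.6  0.1  0.2  0.3 -0.2 -0.4 -0. ]
[ 0.61922749 -0.34097018] [-0.6 -0.4 -0.1 -0.2 -0.5 -0.5 -1.3]
0.03189086835773173 4.688344870795959
0.03190683069549226 4.71216324515102
0.031898848837541 4.700257037680762
```

```bash
python3 - <<'E'
from h import *
bot.move_linear([.6190,-.3410,.14],vel=.15)
print(bot.move_linear([.6190,-.3410,.049],vel=.12,guard=12), bot.read_state()["ee_pos"])
fingers.gripper_close(); s=bot.read_state(); print(s["finger_gap"],s["grasp_force"])
bot.move_linear([.6190,-.3410,.13],vel=.12)
bot.move_linear([.6105,-.275,.13],frame=down(1.22-.158),vel=.12)
bot.dwell(.2)
s=bot.read_state(); im=eyes.read_camera("wrist"); np.savez("w3.npz",p=s["ee_pos"],q=s["eef_rot"]); cv2.imwrite("pics/w3.png",im[:,:,::-1])
cv2.imwrite("pics/crop3.png",cv2.convertScaleAbs(cv2.resize(im[0:300,200:600,::-1],(800,600),interpolation=2),alpha=1.5,beta=15))
print(s["time_s"],s["ee_pos"],s["finger_gap"],s["contact_force"])
E
```

```text
False [ 0.61964068 -0.34146711  0.04979329]
0.03493447911238929 29.9999475851655
8.5667 [ 0.61054234 -0.27576686  0.12991538] 0.035171779718318634 [-0.99417854  0.8109458  -0.13612632]
```

View pics/crop3.png

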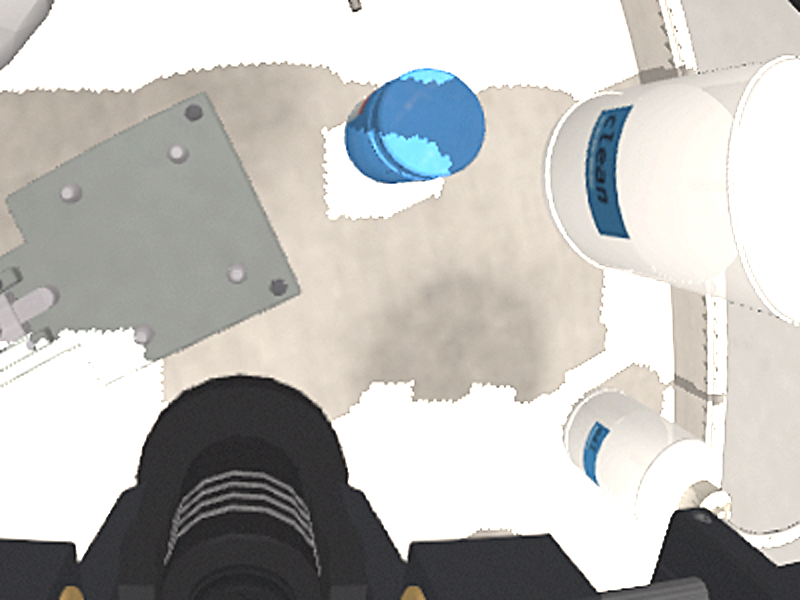

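```bash
python3 - <<'E'
from h import *
w=np.load("w3.npz"); P,Q=w["p"],w["q"]; C=lambda u,v:(200+u/2,v/2)
m=np.array([wray(C(*x),.0185,P,Q)[:2] for x in ((177,151),(236,271),(70,192),(142,333))])
a=np.radians([45,-45,120,-120]); pins=.0375*np.c_[np.cos(a),np.sin(a)]
r=least_squares(lambda p:(pins@rz(p[2]).T+p[:2]-m).ravel(),[.6,-.2,0]); print("fix",r.x,np.round(r.fun*1e3,1))
z=P[2]-.0498+.012
arc=np.array([wray(C(*x),z,P,Q)[:2] for x in ((140,470),(150,432),(180,395),(242,376),(300,393),(335,430),(346,470))])
g=least_squares(lambda c:np.hypot(*(arc-c).T)-.032,P[:2]); Rt=R.from_quat(Q).as_matrix()
print("carrier",g.x,np.round(g.fun*1e3,1),"in tool",Rt[:2,:2].T@(g.x-P[:2]), "yaw tool",np.arctan2(Rt[1,0],Rt[0,0]))
E
```

```text
fix [ 0.61095468 -0.19856109 -0.06299761] [ 0.4  0.4  0.5 -0.6 -0.5  1.  -0.4 -0.7]
carrier [ 0.61128303 -0.27421694] [-1.2 -0.8  0.4  0.6  0.  -0.7 -1.1] in tool [ 0.00171433 -0.00010907] yaw tool 1.0614604234077254
```

```bash
python3 - <<'E'
from h import *
t=[.6104,-.1998]
bot.move_linear([*t,.13],vel=.12); bot.move_linear([*t,.085],vel=.1); bot.dwell(.2)
s=bot.read_state(); print(s["ee_pos"],s["contact_force"])
t=np.array(t)+(np.array(t)-s["ee_pos"][:2])
print(bot.move_linear([*t,.061],vel=.03,guard=10)); s=bot.read_state(); print(s["time_s"],s["ee_pos"],s["contact_force"],s["moment"])
im=eyes.read_camera("side"); im2=eyes.read_camera("scene")
cv2.imwrite("pics/crop4.png",cv2.convertScaleAbs(np.hstack([cv2.resize(im[200:300,290:390,::-1],(400,400),interpolation=2),cv2.resize(im2[200:300,268:368,::-1],(400,400),interpolation=2)]),alpha=1.5,beta=10))
E
```

```text
[ 0.61113834 -0.2000948   0.08599635] [-0.02706525  0.14189655 -1.20308144]
False
11.1417 [ 0.60982899 -0.19958734  0.06113865] [-0.21441055  0.26813692 -0.97095269] [-0.022717   -0.07637854  0.00789433]
```

View pics/crop4.png

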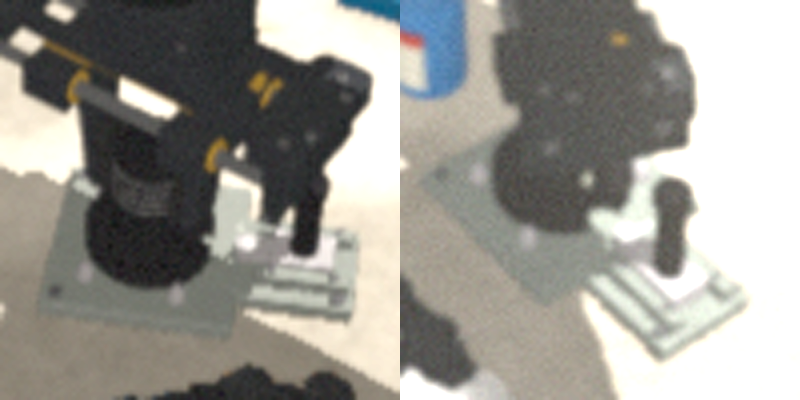

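The carrier stands among the pins with no contact force. I'll lower the last millimetre, release, retreat and look.

```bash
python3 - <<'E'
from h import *
p=bot.read_state()["ee_pos"]
print(bot.move_linear([p[0],p[1],.058],vel=.02,guard=6)); s=bot.read_state(); print(s["ee_pos"],s["contact_force"])
fingers.release(); bot.move_linear([p[0],p[1],.15],vel=.12)
bot.move_linear([.56,-.26,.17],frame=down(1.5033),vel=.15)
s=bot.read_state(); im=eyes.read_camera("wrist"); np.savez("w5.npz",p=s["ee_pos"],q=s["eef_rot"]); cv2.imwrite("pics/w5.png",im[:,:,::-1])
cv2.imwrite("pics/crop5.png",cv2.convertScaleAbs(cv2.resize(im[20:200,240:480,::-1],(800,600),interpolation=2),alpha=1.8,beta=15))
print(s["time_s"],s["ee_pos"],s["joint_pos"])
E
```

```text
True
[ 0.6106504  -0.19991029  0.05887737] [-0.75756827  0.37335683  4.66943339]
13.9667 [ 0.5596044  -0.25968639  0.16900015] [-4.75067914e-01  2.23199175e-01  1.81988607e+00  4.62492341e-04
  1.10004581e+00 -4.05890532e-01]
```

View pics/crop5.png

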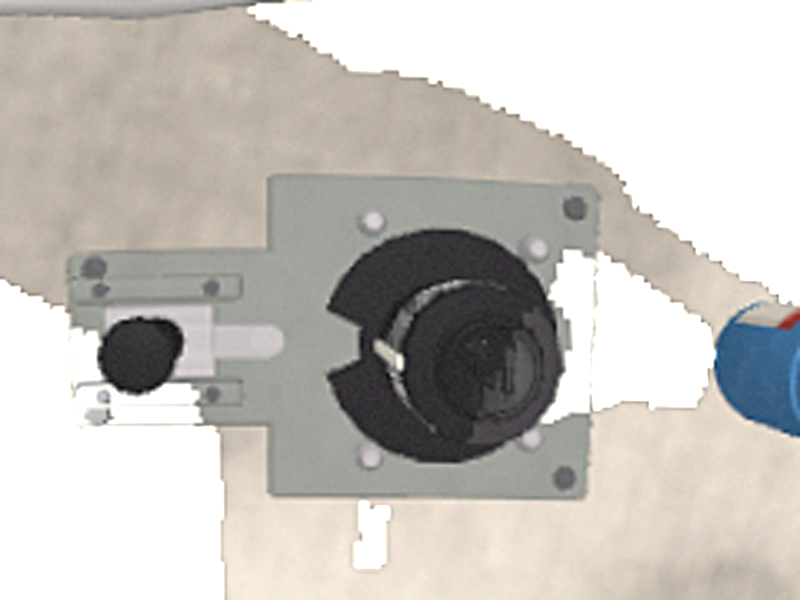

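The carrier is seated between the four pins. Its notch, at crop (345,342), points straight at the tongue tip at (283,342), and the knob head is at (135,355). Next I'll push the slide.

```bash
python3 - <<'E'
from h import *
c=np.array([.6107,-.1993]); u=rz(-.065)[:,0]; at=lambda d,z:[*(c+d*u),z]
q=down(np.pi/2-.065)
bot.move_linear(at(-.122,.15),frame=q,vel=.15)
fingers.gripper_close(); print(bot.read_state()["finger_gap"])
bot.move_linear(at(-.122,.055),vel=.12); bot.dwell(.2)
s=bot.read_state(); print((s["ee_pos"][:2]-c)@u,s["ee_pos"],s["contact_force"])
g=bot.move_linear(at(-.079,.055),vel=.025,guard=15)
s=bot.read_state(); print(g,(s["ee_pos"][:2]-c)@u,s["ee_pos"],s["contact_force"],s["time_s"])
E
```

```text
0.00040171622734652283
-0.12121115499237466 [ 0.48972747 -0.19169326  0.05600657] [ 0.6275639   0.57647743 -0.07529008]
True -0.08404216204962596 [ 0.52685061 -0.19360606  0.0542205 ] [-1.09086782 -0.02254023  1.16155469] 18.7917
```

```bash
python3 - <<'E'
from h import *
c=np.array([.6107,-.1993]); u=rz(-.065)[:,0]; at=lambda d,z:[*(c+d*u),z]
g=bot.move_linear(at(-.079,.055),vel=.02,guard=20); s=bot.read_state(); print(g,(s["ee_pos"][:2]-c)@u,s["contact_force"])
bot.move_linear(at(-.115,.055),vel=.1); bot.move_linear(at(-.115,.17),vel=.15)
bot.move_linear([.56,-.26,.17],vel=.15); bot.dwell(.2)
s=bot.read_state(); im=eyes.read_camera("wrist"); np.savez("w6.npz",p=s["ee_pos"],q=s["eef_rot"])
cv2.imwrite("pics/crop6.png",cv2.convertScaleAbs(cv2.resize(im[20:200,240:480,::-1],(800,600),interpolation=2),alpha=1.8,beta=15))
print(s["time_s"],s["ee_pos"],s["contact_force"])
E
```

```text
False -0.08339330939843603 [-13.48165244  -0.29262159   9.25445707]
21.6417 [ 0.55946911 -0.25932296  0.16999055] [ 0.61268282  0.11076197 -1.42222962]
```

View pics/crop6.png

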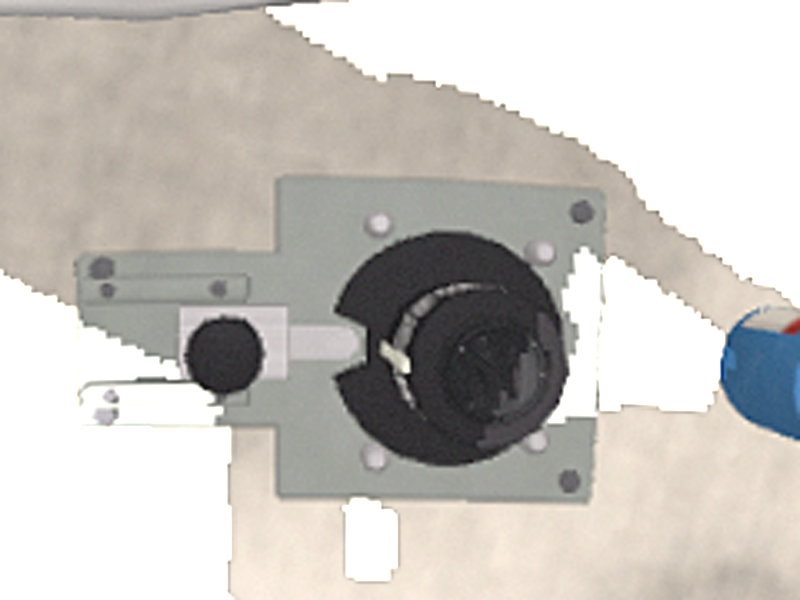

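The tongue now ends at crop (366,342), about 24 mm from the carrier's axis and inside the notch. The slide held firm against 13 N, so it is on its end stop. The carrier is upright between the pins and the pot has not moved.

```bash
python3 -c "
from workcell import ticket
print(ticket.sign_off())"
```

```text
the job is handed in; nothing more can be done
None
```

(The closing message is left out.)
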